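Load the measuring slide and hold it on the camera mark

TASK

Set the bare aluminium pillow block flat on its base in the nest of the spring-return slide and let go of it while the slide is still fully home. Then pull the slide by its red upright handle until its white pointer lines up with the red line on the camera's foot, and keep it there: finish while still holding the handle against the spring, with the block still seated. Leave the black block, the steel ring and the blue bottle where they are.

Things in the scene. Friction and masses are not known exactly. Their poses are not given: they have to be found in the camera images.
- bright_block: The part to load: pillow block of bare, bright aluminium, about 0.13 to 0.25 kg. Base 64 (own x) x 36 (own y) x 14 mm high; on its middle an upright boss 36 (x) x 24 (y) mm that reaches 53 mm above the underside, with a look-only bore along y, centred 34 mm up. Origin: centre of the underside; z up. It is the same when turned half a turn. Stands upright on the bench at the start.
- black_block: A pillow block of the same shape and size but black: not to be measured, leave it alone. Origin: centre of the underside.
- ring_gauge: Bystander: steel ring 60 mm across, 28 mm hole, 20 mm high, lying on the bench. Origin: centre of the underside.
- cleaner: Bystander: blue bottle, 42 mm across, 100 mm high, standing. Origin: centre of the underside.
- fixture: Fixed dark steel base of the slide, 90 mm wide (own x), from 68 mm on the -y side to 200 mm on the +y side of its origin, 12 mm high with a rail to 20 mm. Origin: on the bench, straight below the nest when the slide is home. The slide is pulled along its own +y; z is up. It stands turned by up to about 0.25 rad.
- carriage (a joint): Travel of the slide along the fixture's +y, in m: 0 fully home, 0.10 at the end stop. A spring pulls it home: about 3 N at 0, rising by 1 N per 10 mm (about 9 N at 0.06). It returns when let go.
- nest (a point): Centre of the nest's floor, on the slide, 30 mm above the bench; axes as the fixture's. The nest is a flat rectangular pocket, 70 mm long (own y, along the travel) and 42 mm wide (own x), with grey rims 10 mm high (to 40 mm above the bench): the block's long side lies along the travel, with 3 mm of play on every side. The slide plate about it is 70 x 98 mm.
- handle (a point): Middle of the red upright tab fixed on the slide (the rules call the tab carriage_c6), 155 mm from the nest centre towards +y: 14 mm thick (own y, the travel), 40 mm wide (own x), 62 mm high. This point: the centre of the tab, 60 mm above the bench; the top is at 91 mm, and the slide's 30 mm wide bar, whose top is 30 mm above the bench, runs to it on the nest side and ends 6 mm past it. Both broad faces are free to be pinched from above. Axes as the fixture's.
- pointer (a point): Tip of the white pointer bar (4 mm wide) on the slide's +x edge, 49 mm from the nest centre towards own x, level with it along the travel; 31 mm above the bench. Axes as the fixture's.
- index (a point): Slide-side end of the red line (4 mm wide) on top of the white camera foot, 31 mm above the bench, about 7 mm beyond the pointer in x; axes as the fixture's. The pointer lines up when both have the same position along the fixture's y. When the slide is home it lies 50 to 85 mm from the pointer towards +y.
- camera: Fixed small white and blue camera with a black lens that looks along own -x across the slide, on a white foot 125 x 50 x 29 mm; its top is 89 mm above the bench. Origin: on the bench, 130 mm from the slide's centre line on the +x side, level with the red line; axes as the fixture's.

How it is judged:
By the outcome, as a careful person would: the job done as asked, in the order asked, and still so for the second after the job is handed in, while the arm keeps its last pose, push and grip.
It also fails if it takes over 51 s, if anything falls off the work surface, if the arm or the gripper's body presses on something with over 40 N, if the wrist force passes 120 N, or if a joint passes its speed limit or range.

ROBOT

A 6-joint arm with a two-finger parallel gripper is mounted at the origin on the work surface. World frame = base frame: x ahead of the robot, y to its left, z up, the work surface at z = 0. Lengths are in m, angles in degrees, forces in N, time in s.
With the tool pointing down it reaches from about 0.25 to 0.725 m from the base axis. Payload 9.7 kg.
Tool frame: the origin (TCP) lies at the very end of the fingers, on their centre line; the grasp point (between the pads) lies 19 mm behind it; z points along the fingers, y is the line along which they close (so a half turn about z gives the same grasp; the last joint's range is limited). The gripper opens to 85 mm and grips with 20 to 120 N. Pads are 22 mm wide; open, the fingers measure 114 mm over their backs; the gripper's body (76 mm by 85 mm) begins 54 mm behind the grasp point. The pads swing forward as they close: fully open they stand 13 mm farther back than shut.
Start: joints at [73.167, 4.979, 10.078, 95.1, 0, 90], TCP at [0.159, 0.526, 0.231] pointing down, gripper open.
Joint ranges: [-179.16, 179.16], [-48.56, 103.87], [-65.8, 70.77], [-126.05, 130.52], [-82.76, 87.17], [-180, 180]. Speed limits (degrees/s): [127.2, 127.2, 147.25, 180, 180, 180].

INTERFACE

Orientations are given as [roll, pitch, yaw] about the fixed x, y, z axes, in that order (R = Rz(yaw) Ry(pitch) Rx(roll)).
In Python, from workcell import bot, viewer, finder gives the robot as it stands. The module is installed in compiled form; this text tells all that it offers.
- The arm moves only by the shell command python3 -m inch 'ROWS' [FORCE]. ROWS is JSON, a list that holds one entry, the list of rows, each a list of 7 numbers: the opening in per cent of the stroke, from 0 (shut) to 100 (fully open), then the shift along the tool's x, y, z in mm, then the turn, a rotation vector about the tool's x, y, z in degrees. In form: [[[grip, tx, ty, tz, ax, ay, az], ...]]. A call has 1 to 8 rows; each row shifts and turns the commanded pose from where the row before left it, along the tool's axes as they then stand; what a row does not reach is not made up. A row lasts 1/8 s, in which the tool goes at most 62.5 mm and 10.7 degrees, less where a joint would pass 70% of its speed; a pose out of reach is approached as far as the arm can. A call with a gripper value outside its range is refused whole. The fingers move at their own pace and stop on an object; FORCE is the grip in N (left out, the last holds). Time passes only in rows, so rows that do not move let the fingers close. It gives the time, the measured TCP pose, the force, the opening and the grip force at its end, in the units of the state.
- bot.get_obs(): the state, without advancing time (a new reading comes with each control period).
- viewer.camera(name): name is "scene" or "side" or "wrist"; returns a dict with "pixels" (384x512x3 uint8, red, green, blue), "vfov" (degrees; the focal length in pixels is half the picture's height over the tangent of half this angle, whatever the lens; pixels are square), "cx", "cy" (the principal point, pixels), "R" (3x3) and "t" (3): a world point X has camera coordinates R X + t. Camera axes: x right, y down, z forward; pixel columns grow to the right and rows downward; lengths in m; the calibration is good to about 2 mm. A picture is of the moment at which its call begins. There is no depth.
- bot.job_done(): hands the job in; it is judged then, once.
Trained networks look in the newest picture that a camera, given by its name, has taken for a name from the list of things; names that differ only in an ending like _2 or _b are one class to them, and where a whole thing is asked for, a point or a joint stands for the part that bears it (a point fixed in the world has none). Each returns a list of dicts, best first, with "conf" (0 to 1); they miss things now and then, are a little off and sometimes report something else, mostly with a low value. They report only what shows in the picture. A call takes as long as a camera call.
- finder.outline_of(camera, thing): "pixels" (384x512 bool, what is visible of it) and "extent" ([centre column, centre row, width, height] in pixels, round what is visible of it).
- finder.mark_of(camera, thing): "position" ([column, row] in pixels: a listed point, or the origin of a listed thing).
The state is a dict: "time": time; "q": joint angles; "qd": joint speeds; "joint_efforts": joint torques, N m; "ee_pos": TCP position; "tcp_rot": TCP orientation; "wrist_force": force on the tool from outside, world axes, zero at the start; "torque": the same for the moment, N m; "opening": finger opening in m; "grasp_force": force on a finger pad.
Only numpy, scipy, OpenCV 4.12 (cv2) and the standard library are available. Lean on these libraries where they do the work, as an engineer would, in place of code of your own. Each camera call takes 0.05 s, during which the arm holds its last target. There are 200 camera calls.

## Working session

There is one attempt and no reset: what is moved stays moved. The work goes in short steps, Python scripts to look and compute and a shell command to move; the robot and the scene stay as the last step left them, time stands still between calls to the robot, and variables do not carry over. Pictures are saved under pics/ and viewed, at most 10 in all, crops included, and the job is handed in when it is done.

```bash
mkdir -p pics; cat > h.py <<'E'
from workcell import bot, viewer, finder
import numpy as np, cv2
from scipy.spatial.transform import Rotation as Ro
def cam(n): return viewer.camera(n)
def K(c):
    f=c["pixels"].shape[0]/2/np.tan(np.radians(c["vfov"])/2); return f
def ray(c,p):
    f=K(c); d=np.array([(p[0]-c["cx"])/f,(p[1]-c["cy"])/f,1]); R=np.array(c["R"]); return -R.T@np.array(c["t"]), R.T@d
def atz(c,p,z):
    o,d=ray(c,p); return o+d*(z-o[2])/d[2]
def proj(c,X):
    x=np.array(c["R"])@np.array(X)+np.array(c["t"]); return np.array([c["cx"],c["cy"]])+K(c)*x[:2]/x[2]
def tri(rs):
    A=0;b=0
    for o,d in rs:
        d=d/np.linalg.norm(d);P=np.eye(3)-np.outer(d,d);A=A+P;b=b+P@o
    return np.linalg.solve(A,b)
def save(c,n,crop=None,s=1):
    im=c["pixels"][:,:,::-1]
    if crop: im=im[crop[1]:crop[3],crop[0]:crop[2]]
    cv2.imwrite("pics/"+n,cv2.resize(im,None,fx=s,fy=s))
def tool(X):  # world point into tool mm
    o=bot.get_obs(); R=Ro.from_euler("xyz",o["tcp_rot"],degrees=True).as_matrix()
    return R.T@(np.array(X)-o["ee_pos"])*1000
E
python3 - <<'E'
from h import *
np.set_printoptions(precision=4,suppress=True)
print(bot.get_obs())
C={n:cam(n) for n in("scene","side","wrist")}
cv2.imwrite("pics/a.png",cv2.resize(np.hstack([C["scene"]["pixels"],C["side"]["pixels"]])[:,:,::-1],(800,300)))
save(C["scene"],"scene.png",s=1.5)
save(C["wrist"],"wrist.png")
Z=dict(bright_block=0,black_block=0,ring_gauge=0,cleaner=0,fixture=0,nest=.03,handle=.06,pointer=.031,index=.031,camera=0)
for t,z in Z.items():
    for n in C:
        r=finder.mark_of(n,t)
        for k in r[:2]: print(t,n,round(k["conf"],2),np.round(k["position"],1),atz(C[n],k["position"],z))
E
```

```text
{'time': 0.0, 'q': array([73.1655,  5.0098, 10.0332, 95.1005, -0.0005, 90.0014]), 'qd': array([-0.0601,  0.0565,  0.0265,  0.0571,  0.0801,  0.0596]), 'joint_efforts': array([  0.0011, -52.0388,  46.4807,   0.0163,   0.0002,   0.    ]), 'ee_pos': array([0.1592, 0.5262, 0.2306]), 'tcp_rot': array([-179.9229,    0.0005,  163.1642]), 'wrist_force': array([-0.0846, -0.239 ,  0.1041]), 'torque': array([ 0.0285,  0.0535, -0.0116]), 'grasp_force': 0.0, 'opening': 0.08559571976001527}
bright_block scene 0.54 [207.9 154.6] [ 0.4105 -0.2744  0.    ]
bright_block side 0.77 [311.8 141. ] [ 0.3969 -0.2901  0.    ]
bright_block side 0.72 [249.3 128.9] [ 0.6015 -0.3226  0.    ]
black_block scene 0.59 [167.9 176. ] [ 0.591  -0.2964  0.    ]
black_block side 0.54 [249.  131.4] [ 0.6   -0.309  0.   ]
ring_gauge scene 0.57 [333.1 232.1] [0.4586 0.2977 0.    ]
ring_gauge side 0.75 [260.2 321.6] [0.4628 0.3062 0.    ]
cleaner scene 0.96 [342.8 268.5] [ 0.5569  0.3841 -0.    ]
cleaner side 0.78 [202.4 347.3] [0.5619 0.3734 0.    ]
fixture scene 0.59 [232.3 195.4] [ 0.5245 -0.0469  0.    ]
fixture scene 0.31 [166.1 175.2] [ 0.592  -0.3051  0.    ]
fixture side 0.74 [265.8 189.8] [ 0.5066 -0.0559  0.    ]
nest scene 0.79 [232.8 184.8] [ 0.5079 -0.0573  0.03  ]
nest side 0.82 [267.2 179.6] [ 0.5045 -0.065   0.03  ]
handle side 0.55 [239.2 215.5] [0.5464 0.094  0.06  ]
pointer scene 0.95 [223.3 189.5] [ 0.5455 -0.0653  0.031 ]
pointer scene 0.7 [233.7 195.4] [ 0.5457 -0.0195  0.031 ]
pointer side 0.57 [252.9 178.2] [ 0.5428 -0.0632  0.031 ]
index scene 0.62 [232.5 198.1] [ 0.5576 -0.0141  0.031 ]
index scene 0.47 [212.5 220.3] [0.6672 0.0037 0.031 ]
index side 0.87 [237.6 193.7] [ 0.5714 -0.0004  0.031 ]
index side 0.33 [306.5 138.7] [ 0.4141 -0.2579  0.031 ]
camera scene 0.7 [214.1 221.2] [ 0.6476 -0.0125  0.    ]
camera side 0.63 [212.9 195.5] [ 0.6427 -0.0121  0.    ]
```

View pics/scene.png

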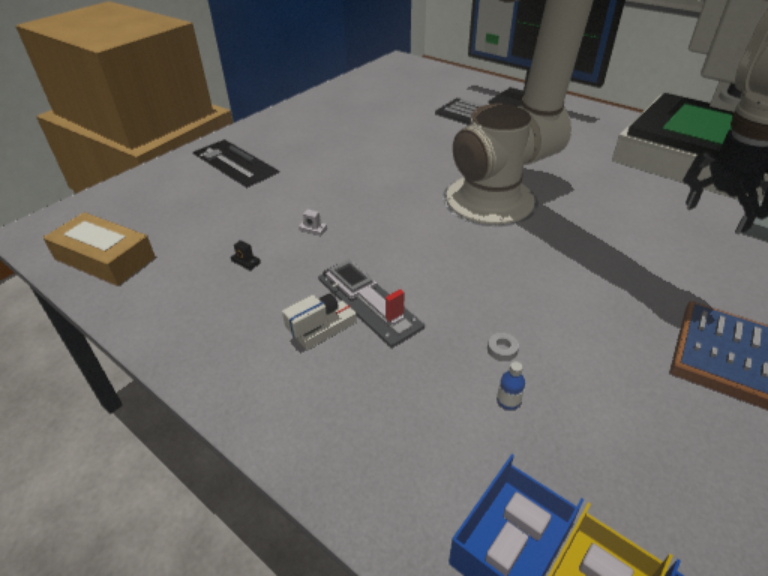

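View pics/a.png

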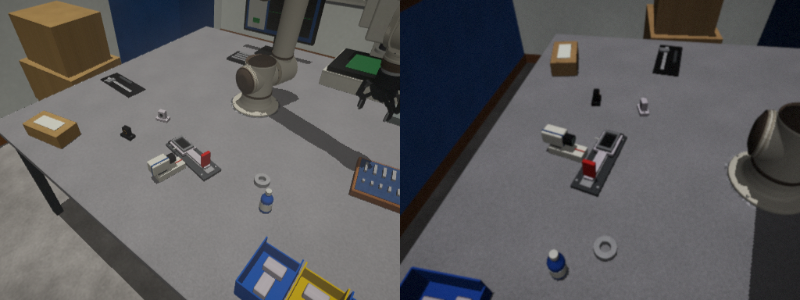

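The bright block is at about (312,222) in the enlarged scene view. The black block is left of it, and the slide runs from the nest at (350,275) to the red handle at (395,305). The camera is beside the slide.

```bash
python3 -m inch '[[[100,-45,-40,-12,0,0,0],[100,-45,-40,-12,0,0,0],[100,-45,-40,-12,0,0,0],[100,-45,-40,-12,0,0,0],[100,-45,-40,-12,0,0,0],[100,-45,-40,-12,0,0,0],[100,-45,-40,-12,0,0,0],[100,-45,-40,-12,0,0,0]]]'
python3 - <<'E'
from h import *
np.set_printoptions(precision=4,suppress=True)
c=cam("wrist");print(atz(c,(256,192),0),-np.array(c["R"]).T@c["t"],bot.get_obs()["ee_pos"])
print([proj(c,X) for X in [(.505,-.06,.03),(.404,-.282,0),(.546,.094,.06)]])
E
```

```text
time: 2.65
ee_pos: [0.4118, 0.114, 0.3279]
tcp_rot: [180.0, 0.0, 163.2]
wrist_force: [0.9, 0.9, -0.7]
opening: 0.0855
grasp_force: 0.0
[0.4793 0.0955 0.    ] [0.3477 0.1324 0.4713] [0.4147 0.109  0.3287]
[array([169.8538, 237.7134]), array([ 31.9919, 212.6389]), array([267.7391, 243.0032])]
```

```bash
python3 -m inch '[[[100,-14,-45,0,0,0,0],[100,-14,-45,0,0,0,0],[100,-14,-45,0,0,0,0],[100,-14,-45,0,0,0,0],[100,-14,-45,0,0,0,0],[100,0,0,0,0,0,0]]]'
python3 - <<'E'
from h import *
np.set_printoptions(precision=4,suppress=True)
c=cam("wrist");save(c,"w1.png",s=1.5)
np.savez("w1.npz",**c)
print(bot.get_obs()["ee_pos"],bot.get_obs()["tcp_rot"])
for t,z in dict(bright_block=0,fixture=0,nest=.03,handle=.06,pointer=.031,index=.031,camera=0).items():
    for k in finder.mark_of("wrist",t)[:2]: print(t,round(k["conf"],2),np.round(k["position"],1),atz(c,k["position"],z))
for k in finder.outline_of("wrist","bright_block")[:2]:
    m=k["pixels"].astype(np.uint8); print(k["conf"],k["extent"],cv2.minAreaRect(cv2.findNonZero(m)))
E
```

```text
time: 3.45
ee_pos: [0.4128, -0.1221, 0.327]
tcp_rot: [-180.0, -0.0, 162.9]
wrist_force: [-0.1, 0.9, 1.0]
opening: 0.0857
grasp_force: 0.0
[ 0.4128 -0.1207  0.3271] [179.992   -0.0207 162.9918]
bright_block 0.92 [157.6 173.7] [ 0.4022 -0.2867  0.    ]
fixture 0.79 [309.3 191.6] [ 0.5048 -0.0556  0.    ]
nest 0.72 [308.7 201.4] [ 0.5102 -0.0635  0.03  ]
nest 0.33 [311.9 192.6] [ 0.4977 -0.0552  0.03  ]
handle 0.9 [419.9 201.7] [0.5475 0.0901 0.06  ]
pointer 0.93 [310.1 227.9] [ 0.5542 -0.0725  0.031 ]
index 0.58 [357.  229.2] [ 0.5786 -0.0005  0.031 ]
camera 0.62 [349.  259.5] [ 0.648  -0.0187  0.    ]
0.9 [156.1, 174.4, 40.8, 37.7] ((155.80767822265625, 174.46153259277344), (23.297409057617188, 42.98926544189453), 56.3099365234375)
```

View pics/w1.png

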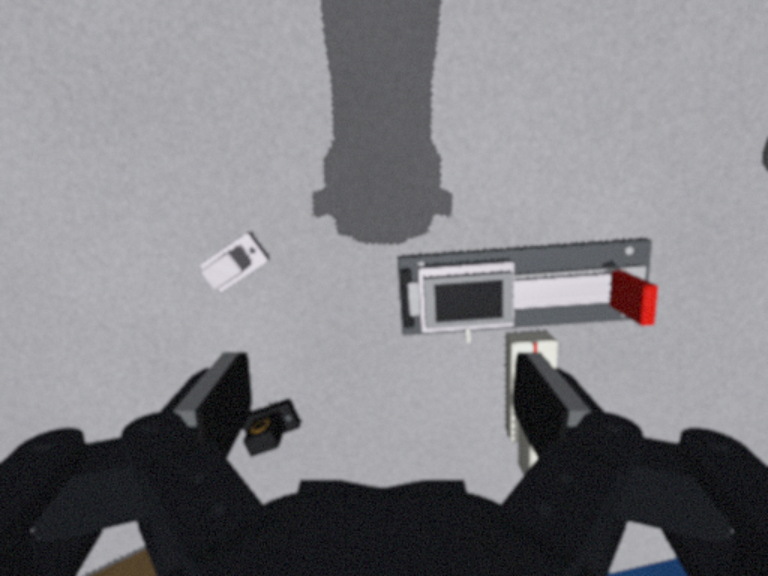

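The bright block is at (235,262), with its long side turned about 35° from image right. The nest is at (468,300), the handle at (632,297), the pointer at (468,337) and the red line at (535,347). The slide is home.

```bash
python3 - <<'E'
from h import *
np.set_printoptions(precision=4,suppress=True)
c=dict(np.load("w1.npz"))
q=lambda x,y,z:atz(c,(x/1.5,y/1.5),z)
P=[q(203,268,.014),q(251,233,.014),q(269,257,.007),q(220,290,.007)]
print(np.array(P),np.mean(P,0))
a=lambda v:np.degrees(np.arctan2(v[1],v[0]))
print("long ang",a(P[1]-P[0]),a(P[2]-P[3]))
print("fix ang",a(q(650,239,.012)-q(398,257,.012)))
# plate rims top z .04
N=[q(436,286,.03),q(502,280,.03),q(503,319,.03),q(437,321,.03)]
print(np.array(N),np.mean(N,0))
m=np.r_[.402,-.285,.25]; print(tool(m),bot.get_obs()["q"])
E
```

```text
[[ 0.3977 -0.3184  0.014 ]
 [ 0.3776 -0.2555  0.014 ]
 [ 0.408  -0.2488  0.007 ]
 [ 0.4269 -0.3137  0.007 ]] [ 0.4026 -0.2841  0.0105]
long ang 107.69947638263837 106.2690039069535
fix ang 77.17003199261453
[[ 0.4849 -0.0862  0.03  ]
 [ 0.4987 -0.019   0.03  ]
 [ 0.541  -0.0275  0.03  ]
 [ 0.5227 -0.0953  0.03  ]] [ 0.5118 -0.057   0.03  ]
[ -37.175  -162.1326   77.3816] [-16.074   -7.9175   8.4205 106.3247   0.0016   0.6798]
```

```bash
python3 -m inch '[[[100,-9,-40,44,0,0,0],[100,-9,-40,44,0,0,0],[100,-9,-41,44,0,0,0],[100,-10,-41,44,0,0,0],[100,0,0,0,0,0,-8.5],[100,0,0,0,0,0,-8.5],[100,0,0,0,0,0,-8.5],[100,0,0,0,0,0,-8.5]]]'
python3 -m inch '[[[100,0,0,0,0,0,0],[100,0,0,0,0,0,0]]]'
python3 - <<'E'
from h import *
np.set_printoptions(precision=4,suppress=True)
c=cam("wrist");save(c,"w2.png",s=1.5)
np.savez("w2.npz",**c)
print(bot.get_obs()["ee_pos"],bot.get_obs()["tcp_rot"])
for k in finder.mark_of("wrist","bright_block")[:2]: print(round(k["conf"],2),np.round(k["position"],1),atz(c,k["position"],0),tool(atz(c,k["position"],0)))
E
```

```text
time: 4.9
ee_pos: [0.4017, -0.2852, 0.1512]
tcp_rot: [180.0, -0.0, -162.5]
wrist_force: [-0.4, 0.6, 0.1]
opening: 0.0853
grasp_force: 0.0
time: 5.15
ee_pos: [0.4016, -0.2853, 0.1513]
tcp_rot: [-180.0, -0.0, -163.0]
wrist_force: [-0.3, -0.4, 0.1]
opening: 0.0851
grasp_force: 0.0
[ 0.4016 -0.2853  0.1513] [-179.9972    0.0029 -162.9632]
0.73 [258.2 175.2] [ 0.4006 -0.283   0.    ] [  0.2138   2.5174 151.2891]
```

View pics/w2.png

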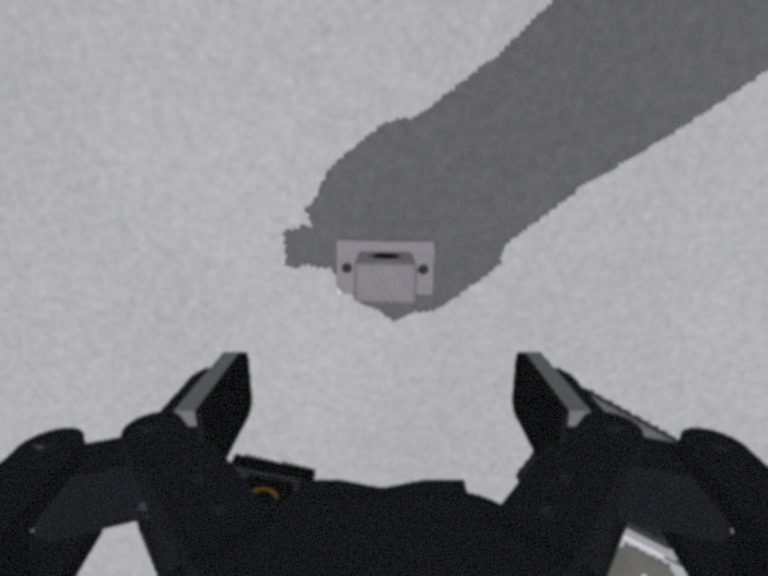

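```bash
python3 -m inch '[[[100,0,2,44,0,0,0],[100,0,0,44,0,0,0],[100,0,0,35,0,0,0],[100,0,0,9,0,0,0],[0,0,0,0,0,0,0],[0,0,0,0,0,0,0],[0,0,0,0,0,0,0],[0,0,0,0,0,0,0]]]' 40
python3 -m inch '[[[0,0,0,0,0,0,0],[0,0,0,0,0,0,0],[0,0,0,0,0,0,0],[0,0,0,0,0,0,0]]]'
```

```text
time: 6.25
ee_pos: [0.4018, -0.2842, 0.0208]
tcp_rot: [-179.9, 0.1, -162.8]
wrist_force: [-0.2, -0.4, 7.0]
opening: 0.0352
grasp_force: 41.2
time: 6.75
ee_pos: [0.4018, -0.2842, 0.0208]
tcp_rot: [-179.9, 0.1, -162.8]
wrist_force: [0.5, 0.2, 6.4]
opening: 0.035
grasp_force: 41.2
```

```bash
python3 -m inch '[[[0,0,0,-20,0,0,0],[0,0,0,-50,0,0,0],[0,0,0,-60,0,0,0],[0,0,0,0,0,0,10],[0,0,0,0,0,0,10],[0,0,0,0,0,0,10],[0,-10,48,0,0,0,0],[0,-11,48,0,0,0,0]]]'
python3 -m inch '[[[0,-11,48,0,0,0,0],[0,-11,49,0,0,0,0],[0,-11,49,0,0,0,0],[0,0,0,0,0,0,0],[0,0,0,0,0,0,0]]]'
python3 - <<'E'
from h import *
np.set_printoptions(precision=4,suppress=True)
c=cam("wrist");save(c,"w3.png",s=1.5)
np.savez("w3.npz",**c); cam("side");cam("scene")
print(bot.get_obs()["ee_pos"],bot.get_obs()["tcp_rot"])
for t,z in dict(nest=.03,handle=.06,pointer=.031,index=.031).items():
    for k in finder.mark_of("wrist",t)[:2]: print(t,round(k["conf"],2),np.round(k["position"],1),atz(c,k["position"],z))
E
```

```text
time: 7.75
ee_pos: [0.443, -0.194, 0.1496]
tcp_rot: [-180.0, 0.0, 167.1]
wrist_force: [0.6, -1.1, -1.6]
opening: 0.0352
grasp_force: 40.6
time: 8.38
ee_pos: [0.5072, -0.0597, 0.1494]
tcp_rot: [-180.0, -0.0, 167.2]
wrist_force: [0.3, 0.2, -0.4]
opening: 0.0356
grasp_force: 40.8
[ 0.507  -0.0606  0.1495] [-179.9928    0.0112  167.0825]
nest 0.87 [258.2 180. ] [ 0.5056 -0.0569  0.03  ]
handle 0.57 [442.1 192.4] [0.5421 0.0905 0.06  ]
index 0.88 [329.  237.2] [ 0.5763 -0.0021  0.031 ]
```

View pics/w3.png

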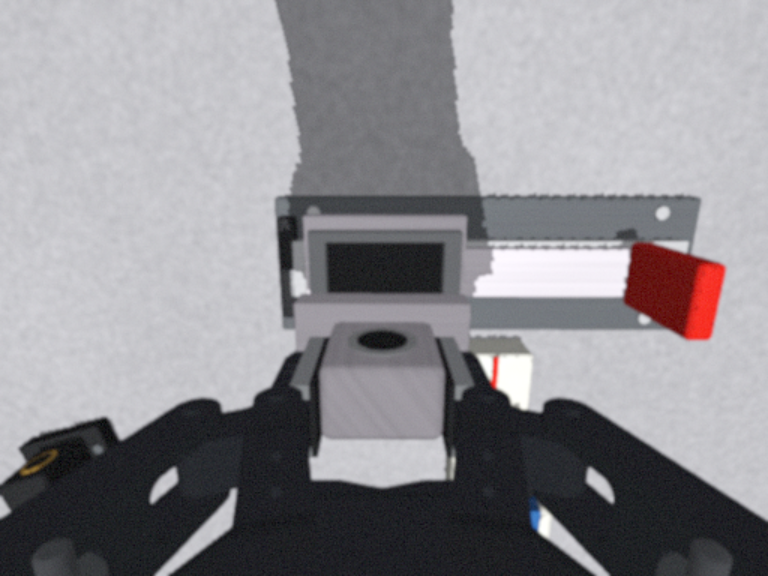

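The gripped block hangs level at about (382,380), its base edge parallel to the fixture. The nest floor spans (326..445, 243..293), and the red line is at (494,372).

```bash
python3 - <<'E'
from h import *
np.set_printoptions(precision=4,suppress=True)
c=dict(np.load("w3.npz"))
T=lambda x,y,z:tool(atz(c,(x/1.5,y/1.5),z))
for z in(.03,.04):
  print(z,[T(*p,z) for p in[(326,243),(445,243),(444,293),(326,293)]])
print("outer rim .04",T(308,218,.04),T(467,218,.04))
print("grey inner edge", T(308,232,.04),T(461,232,.04))
zb=.1495-.0208
print("base top rear edge",T(295,303,zb+.014),T(470,303,zb+.014))
print("boss top",[T(*p,zb+.053) for p in[(319,365),(446,365),(319,438),(446,438)]])
o=bot.get_obs();R=Ro.from_euler("xyz",o["tcp_rot"],degrees=True).as_matrix()
for nx in (0,):
  for n,z in(("floor",.03),("rim",.04)):
    for a,b in[(21,35),(21,-35),(-21,35),(-21,-35)]:
      X=np.array(o["ee_pos"])+R@(np.r_[a,b,0]/1000);X[2]=z;print(n,a,b,proj(c,X)*1.5)
E
```

```text
0.03 [array([ 19.0793, -34.271 , 119.4136]), array([ 19.2953,  37.8035, 119.415 ]), array([-12.3162,  38.4886, 119.4217]), array([-12.5507, -35.2504, 119.4204])]
0.04 [array([ 20.8901, -32.9845, 109.4133]), array([ 21.0979,  36.3479, 109.4145]), array([ -9.311,  37.007, 109.421]), array([ -9.5366, -33.9267, 109.4197])]
outer rim .04 [ 35.3813 -42.868  109.41  ] [ 35.6468  48.3639 109.4117]
grey inner edge [ 27.3033 -43.2066 109.4117] [ 27.5653  45.336  109.4133]
base top rear edge [ 17.6304 -31.5904   6.714 ] [17.8328 31.2791  6.7151]
boss top [array([ 12.3426, -17.7529, -32.2846]), array([ 12.4645,  17.4152, -32.284 ]), array([-10.9146, -18.5722, -32.2797]), array([-10.7747,  18.3923, -32.279 ])]
floor 21 35 [440.4767 240.158 ]
floor 21 -35 [324.6909 239.8157]
floor -21 35 [437.8977 306.1444]
floor -21 -35 [326.8076 305.8036]
rim 21 35 [442.6771 243.1195]
rim 21 -35 [322.5306 242.7637]
rim -21 35 [439.9126 311.3624]
rim -21 -35 [324.8144 311.0083]
```

```bash
python3 - <<'E'
from h import *
c=dict(np.load("w3.npz")); save(c,"w3z.png",crop=(180,130,340,240),s=5)
E
```

```text
(no output)
```

View pics/w3z.png

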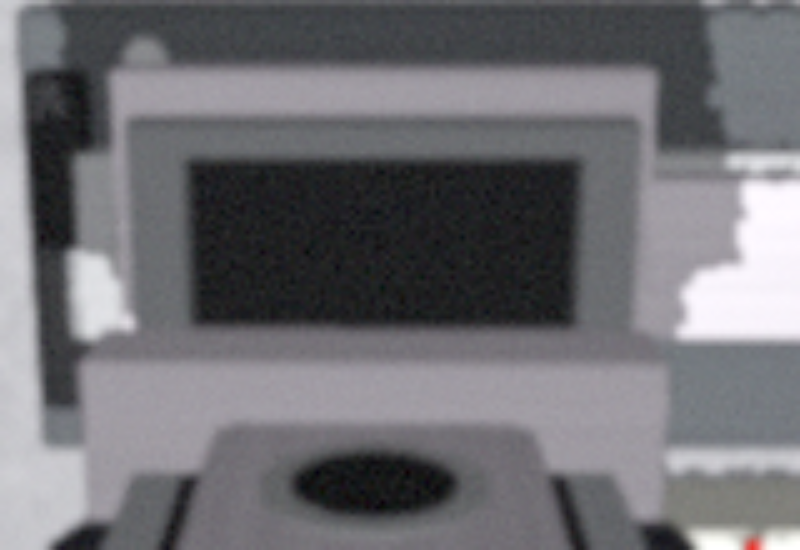

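The zoom shows the block's base hiding the far rim. The nest floor spans columns 187–578 and the near rim edge is at row 160, so the block needs about +1.5 mm along tool y and no change in x.

```bash
python3 -m inch '[[[0,0,1.5,40,0,0,0],[0,0,0,40,0,0,0],[0,0,0,10,0,0,0],[0,0,0,4,0,0,0],[0,0,0,2,0,0,0],[0,0,0,1,0,0,0],[0,0,0,0,0,0,0]]]'
python3 - <<'E'
from h import *
c=cam("wrist");save(c,"w4.png",s=1.5)
E
```

```text
time: 9.6
ee_pos: [0.508, -0.0582, 0.0529]
tcp_rot: [180.0, 0.1, 167.2]
wrist_force: [0.0, 0.7, -0.9]
opening: 0.0352
grasp_force: 40.7
```

View pics/w4.png

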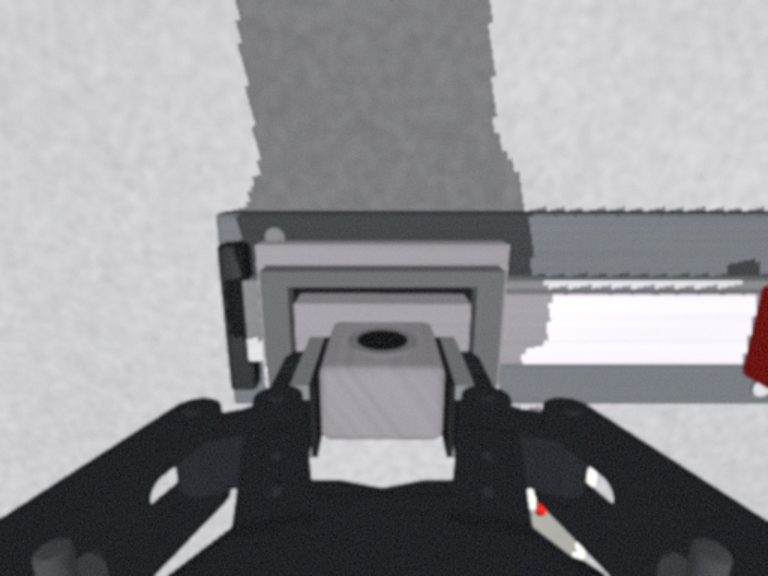

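The block base sits inside the rims at (295..470, 290..345), with no contact force, so I lower it the rest of the way and release.

```bash
python3 -m inch '[[[0,0,0,1,0,0,0],[0,0,0,1,0,0,0],[0,0,0,0.5,0,0,0],[0,0,0,0,0,0,0]]]'
python3 -m inch '[[[60,0,0,0,0,0,0],[60,0,0,0,0,0,0],[90,0,0,0,0,0,0],[90,0,0,0,0,0,0],[90,0,0,-30,0,0,0],[90,0,0,-50,0,0,0],[90,0,0,-40,0,0,0],[90,0,0,0,0,0,0]]]'
python3 - <<'E'
from h import *
np.set_printoptions(precision=4,suppress=True)
c=cam("wrist");save(c,"w5.png",s=1.5)
np.savez("w5.npz",**c);print(bot.get_obs()["ee_pos"])
for t,z in dict(bright_block=.03,nest=.03,handle=.06,pointer=.031,index=.031).items():
    for k in finder.mark_of("wrist",t)[:2]: print(t,round(k["conf"],2),np.round(k["position"],1),tool(atz(c,k["position"],z)))
E
```

```text
time: 10.15
ee_pos: [0.5078, -0.0582, 0.0508]
tcp_rot: [180.0, 0.0, 167.2]
wrist_force: [-2.5, 1.5, 8.0]
opening: 0.0353
grasp_force: 41.8
time: 11.15
ee_pos: [0.5091, -0.0583, 0.1731]
tcp_rot: [180.0, 0.3, 167.2]
wrist_force: [0.8, 0.7, 0.0]
opening: 0.077
grasp_force: 0.0
[ 0.5084 -0.0583  0.1709]
bright_block 0.81 [254.2 174.2] [  0.292   -1.0755 139.5468]
handle 0.95 [426.7 188. ] [ -6.3891 155.7562 108.3446]
pointer 0.97 [250.3 217.8] [-47.0408  -5.0207 137.2735]
index 0.74 [322.6 227.6] [-57.9494  71.0395 137.3322]
index 0.26 [426.3 185.7] [-12.1726 172.7056 137.4052]
```

View pics/w5.png

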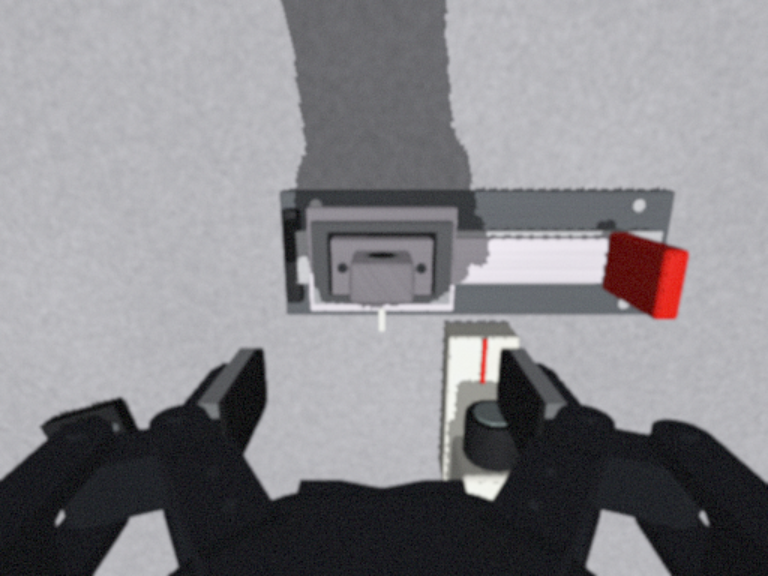

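The block is seated flat and released: base at (330..435, 235..297) inside the rims. The pointer tip is at (381,330), the red line at (485,339..383) and the handle at (645,275).

```bash
python3 -m inch '[[[90,0,52,0,0,0,0],[90,0,52,0,0,0,0],[90,0,51,0,0,0,0],[90,0,0,45,0,0,0],[90,0,0,45,0,0,0],[90,0,0,37,0,0,0],[90,0,0,0,0,0,0]]]'
python3 - <<'E'
from h import *
np.set_printoptions(precision=4,suppress=True)
c=dict(np.load("w5.npz"))
a=lambda x,y:atz(c,(x/1.5,y/1.5),.031)
u=np.r_[np.cos(np.radians(77.2)),np.sin(np.radians(77.2)),0]
print([(a(485,y)-a(381,330))@u*1000 for y in(339,383)])
w=cam("wrist");save(w,"w6.png",s=1.5);np.savez("w6.npz",**w)
for n in("scene","side"):
    c=cam(n)
    P={t:[atz(c,k["position"],.031) for k in finder.mark_of(n,t)[:1]] for t in("pointer","index")}
    if all(P.values()): print(n,(P["index"][0]-P["pointer"][0])@u*1000)
E
```

```text
time: 12.32
ee_pos: [0.5396, 0.0926, 0.0394]
tcp_rot: [-179.9, -0.3, 167.2]
wrist_force: [-0.3, 0.3, -0.6]
opening: 0.0767
grasp_force: 0.0
[np.float64(72.80253021319781), np.float64(75.01485007690982)]
scene 70.66531265927483
side 78.8116189057681
```

View pics/w6.png

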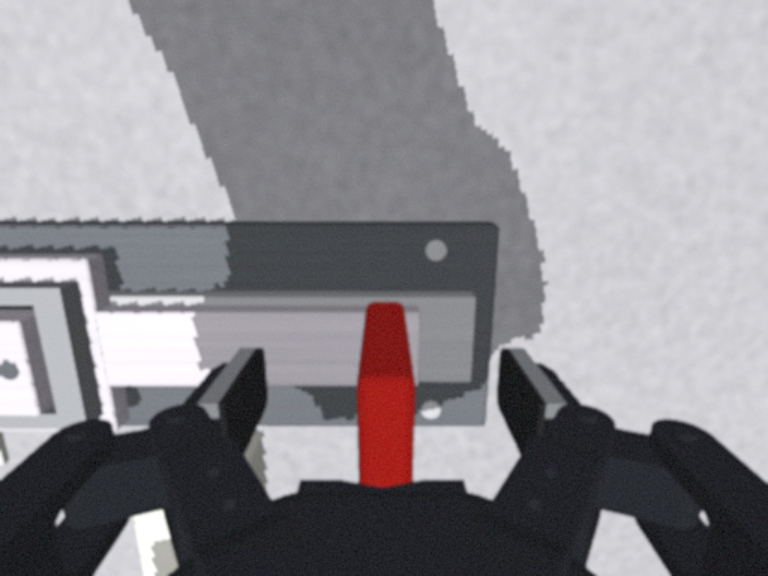

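Both fingers straddle the handle, which is centred at (385,400).

```bash
python3 -m inch '[[[0,0,0,0,0,0,0],[0,0,0,0,0,0,0],[0,0,0,0,0,0,0],[0,0,0,0,0,0,0],[0,0,0,0,0,0,0],[0,0,0,0,0,0,0]]]' 70
python3 -m inch '[[[0,0,3,0,0,0,0],[0,0,7,0,0,0,0],[0,0,10,0,0,0,0],[0,0,12,0,0,0,0],[0,0,12,0,0,0,0],[0,0,10,0,0,0,0],[0,0,7,0,0,0,0],[0,0,4,0,0,0,0]]]'
python3 -m inch '[[[0,0,2,0,0,0,0],[0,0,0,0,0,0,0]]]'
python3 - <<'E'
from h import *
np.set_printoptions(precision=4,suppress=True)
u=np.r_[np.cos(np.radians(77.2)),np.sin(np.radians(77.2)),0]
ims=[]
for n in("scene","side","wrist"):
    c=cam(n);np.savez("e_"+n,**c)
    P={t:[(np.round(k["conf"],2),np.round(k["position"],1),atz(c,k["position"],.031)) for k in finder.mark_of(n,t)[:2]] for t in("pointer","index")}
    print(n,P)
    if all(P.values()): print(n,(P["index"][0][2]-P["pointer"][0][2])@u*1000)
    if n!="wrist":
        x,y=np.round(proj(c,(.56,-.0,.031))).astype(int); im=c["pixels"][y-35:y+35,x-45:x+45,::-1]
        print("crop org",x-45,y-35); ims.append(cv2.resize(im,None,fx=400/90,fy=400/90,interpolation=cv2.INTER_CUBIC))
cv2.imwrite("pics/e1.png",np.hstack(ims))
E
```

```text
time: 13.42
ee_pos: [0.5421, 0.0931, 0.0429]
tcp_rot: [180.0, 0.0, 167.2]
wrist_force: [-0.9, 1.0, 3.0]
opening: 0.0139
grasp_force: 68.2
time: 14.42
ee_pos: [0.5564, 0.1557, 0.0429]
tcp_rot: [-179.9, 0.0, 167.1]
wrist_force: [-3.5, -8.9, 6.9]
opening: 0.0132
grasp_force: 69.0
time: 14.68
ee_pos: [0.5568, 0.1575, 0.0429]
tcp_rot: [-179.9, 0.0, 167.1]
wrist_force: [-4.5, -8.5, 6.0]
opening: 0.0131
grasp_force: 69.1
scene {'pointer': [(np.float64(0.95), array([233.8, 201. ]), array([ 0.5651, -0.0019,  0.031 ]))], 'index': [(np.float64(0.63), array([231.5, 200.4]), array([ 0.5675, -0.0094,  0.031 ]))]}
scene -6.833742120616805
crop org 190 165
side {'pointer': [(np.float64(0.7), array([242.6, 195.7]), array([0.5574, 0.0044, 0.031 ])), (np.float64(0.42), array([251. , 130.3]), array([ 0.5864, -0.2738,  0.031 ]))], 'index': [(np.float64(0.29), array([200.8, 349.8]), array([0.5568, 0.3883, 0.031 ]))]}
side 374.23343487998295
crop org 197 159
wrist {'pointer': [(np.float64(0.61), array([  1.1, 298.5]), array([ 0.5675, -0.0063,  0.031 ]))], 'index': [(np.float64(0.56), array([ 18.4, 310.8]), array([0.5781, 0.0003, 0.031 ]))]}
wrist 8.776192201281438
```

View pics/e1.png

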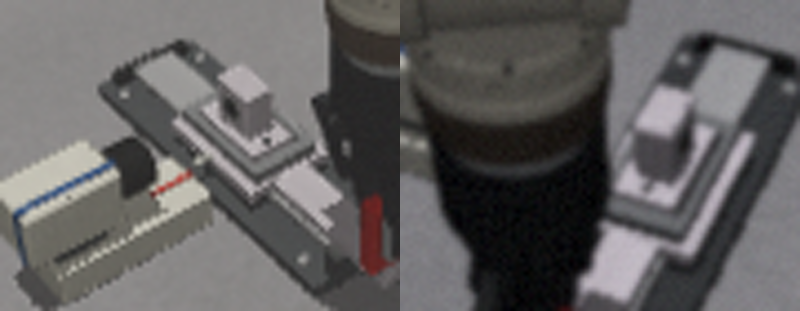

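The left half shows the block seated and the pointer just short of the red line at about (195,165). By the wrist view, roughly 7–8 mm remain.

```bash
python3 -m inch '[[[0,0,3,0,0,0,0],[0,0,2,0,0,0,0],[0,0,1,0,0,0,0],[0,0,0,0,0,0,0]]]'
python3 - <<'E'
from h import *
np.set_printoptions(precision=4,suppress=True)
c=dict(np.load("w5.npz"))
cv=cam("wrist");np.savez("e2",**cv);s=cam("scene");np.savez("e2s",**s)
print(bot.get_obs()["ee_pos"])
x,y=0,265
A=cv2.resize(cv["pixels"][265:345,0:80,::-1],(400,400),interpolation=cv2.INTER_CUBIC)
B=cv2.resize(c["pixels"][195:275,240:340,::-1],(400,320),interpolation=cv2.INTER_CUBIC)
C=cv2.resize(s["pixels"][185:215,215:255,::-1],(400,300),interpolation=cv2.INTER_CUBIC)
im=np.zeros((600,800,3),np.uint8);im[:400,:400]=A;im[:300,400:]=B[:300];im[300:,400:]=C
cv2.imwrite("pics/e2.png",im)
E
```

```text
time: 15.62
ee_pos: [0.5581, 0.1632, 0.0429]
tcp_rot: [-179.9, 0.0, 167.1]
wrist_force: [-3.6, -9.7, 6.3]
opening: 0.0133
grasp_force: 69.1
[0.5581 0.1632 0.0429]
```

View pics/e2.png

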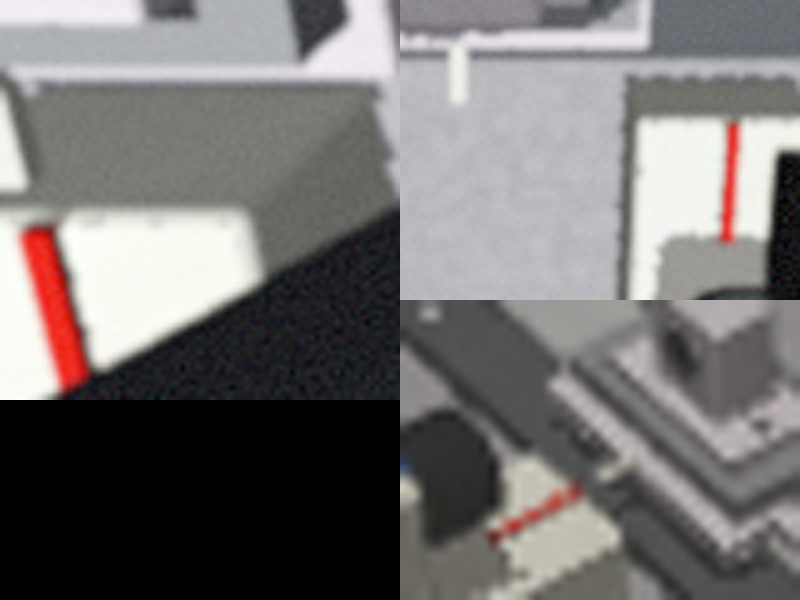

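```bash
python3 - <<'E'
from h import *
np.set_printoptions(precision=4,suppress=True)
u=np.r_[np.cos(np.radians(77.1)),np.sin(np.radians(77.1)),0]
c=dict(np.load("w5.npz"));y=lambda c,p:atz(c,p,.031)@u*1000
print("w5 need",y(c,(323.5,225.75))-y(c,(254.5,220.7)),y(c,(321.75,255))-y(c,(254.5,220.7)))
print("travel",(np.array([.5581,.1632,0])-[.5421,.0931,0])@u*1000)
c=dict(np.load("e2.npz"));q=lambda a,b:(a/5-.0,265+b/5)
print("wrist right-edge gap",y(c,q(55,232))-y(c,q(27,190)),"line slope/width",y(c,q(90,378))-y(c,q(55,232)),y(c,q(55,232))-y(c,q(22,232)))
print("pointer edge slope",y(c,q(27,190))-y(c,q(10,90)))
s=dict(np.load("e2s.npz"));r=lambda a,b:(215+(a-400)/10,185+(b-300)/10)
print("scene",y(s,r(578,490))-y(s,r(615,463)),y(s,r(495,537))-y(s,r(615,463)))
print("w5 y index abs",y(dict(np.load("w5.npz")),(323.5,225.75)),"now idx right-edge",y(c,q(55,232)),y(c,q(22,232)))
E
```

```text
w5 need 72.44647398818478 72.8236879289737
travel 71.90276156897988
wrist right-edge gap 2.1281422235498724 line slope/width -0.3691037062309306 4.141262033578002
pointer edge slope -1.1310963384263175
scene 2.6642348459185143 3.5929154528034246
w5 y index abs 128.42163130276603 now idx right-edge 130.50774298912995 126.36648095555195
```

I've now viewed 11 pictures, one over the limit, so I'm viewing no more and will finish by numbers.

```bash
python3 -m inch '[[[0,0,1.5,0,0,0,0],[0,0,0,0,0,0,0],[0,0,0,0,0,0,0]]]'
cat > g.py <<'E'
from h import *
u=np.r_[np.cos(np.radians(77.1)),np.sin(np.radians(77.1)),0]
def gap(c):
    y=lambda p:atz(c,p,.031)@u*1000
    im=c["pixels"].astype(float); red=im[:,:,0]-im[:,:,1:].max(2)
    L=[y(((red[r,:40]*(red[r,:40]>40))@np.arange(40)/(red[r,:40]*(red[r,:40]>40)).sum(),r)) for r in range(314,326,2)]
    E=[]
    for r in range(288,301,2):
        g=im[r,:14].mean(1); h=(g[:3].max()+g[9:13].mean())/2; k=np.where(g>h)[0].max()
        E.append(y((k+(g[k]-h)/(g[k]-g[k+1]),r)))
    return np.round(L,1),np.round(E,1),np.median(L)-(np.median(E)-2)
E
python3 - <<'E'
from g import *
np.set_printoptions(suppress=True)
print(gap(dict(np.load("e2.npz"))))
c=cam("wrist");print(gap(c));print(bot.get_obs()["ee_pos"])
s=cam("scene")
for t in("pointer","index","bright_block","nest"):
    for k in finder.mark_of("scene",t)[:1]: print(t,k["conf"],k["position"],atz(s,k["position"],.031))
E
```

```text
time: 16.1
ee_pos: [0.5584, 0.1646, 0.0429]
tcp_rot: [-179.9, 0.0, 167.1]
wrist_force: [-4.1, -9.4, 6.4]
opening: 0.0133
grasp_force: 69.1
(array([127.7, 127.7, 127.8, 127.8, 127.8, 127.7]), array([128.4, 128.4, 128.4, 128.3, 128.4, 128.4, 128.4]), np.float64(1.37284450544702))
(array([127.6, 127.7, 127.8, 127.8, 127.7, 127.7]), array([129.8, 129.8, 129.8, 129.8, 129.8, 129.8, 129.9]), np.float64(-0.08936657329762454))
[0.55837923 0.16456356 0.04289092]
index 0.66 [233.2, 200.4] [ 0.564172   -0.00520746  0.031     ]
bright_block 0.66 [246.5, 197.6] [0.5281446  0.01954795 0.031     ]
nest 0.41 [167.5, 172.2] [ 0.59953302 -0.28032607  0.031     ]
```

```bash
python3 -c "
from workcell import bot
print(bot.job_done())"
```

```text
the job is handed in; nothing more can be done
None
```

The job is handed in: the aluminium block is seated in the nest, placed and released with the slide home, and the gripper is holding the handle about 73 mm out with the pointer within about 1 mm of the red line; the other items weren't touched, but I viewed 11 pictures against the limit of 10.

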